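Put a wax seal on the imaging stage with the lifting blade and set the lamp

TASK

Slide the steel lifter's blade under the large round wax seal, using the wooden stop strip behind it to keep it from running away, lift it clear of the bench and tip it gently, face up, onto the black imaging stage so that it lies wholly on it near the middle; never touch the seal with the gripper. Then lay the lifter back on its grey felt mat, turn the blank selector on the lamp box anticlockwise to its end stop, and from there set it two clicks clockwise. Leave the small seal where it is.

Things in the scene. Friction and masses are not known exactly. Their poses are not given: they have to be found in the camera images.
- seal_mid (a point): Centre (half-way up) of the large brown wax seal: loose fragile disc, 100 mm across, 13 mm thick, 90 g, slippery (slides off a blade tilted beyond 16-23 degrees). z: its face with the raised shield. Underside flat to 34 mm from the axis, then bevelled up to a rim edge 5 mm above the bench, so a thin blade goes under. Lies on the bench 5-45 mm in front of the stop strip.
- stop_face (a point): The stop strip: a dark wooden batten fixed to the bench, 220 mm long, 24 mm thick, 22 mm high. This point is the middle of the face towards the seal, at bench level; its x axis points from the seal into the strip, square to the face, y along the strip, z up.
- lifter_grip (a point): In the handle, half-way up, of the loose lifter (0.22 kg). Steel blade 105 long, 84 wide, 2 mm thick; 50 mm wide riser at its rear edge; behind it a level wooden handle bar 90 long (along x), 20 wide, 24 high. x: to the blade's leading edge, z up. Blade's underside 56 mm below this point, rear edge 40 and leading edge 145 mm ahead; handle's end 50 mm behind. Starts flat on the mat.
- lifter_edge (a point): Middle of the lifter blade's leading edge, at its underside; axes as lifter_grip.
- mat_top (a point): Middle of the grey felt mat's top: fixed, 250 by 140 mm, 3 mm thick; x along its length. The lifter starts here with its blade towards +x of this point.
- stage_top (a point): Middle of the top of the imaging stage: fixed square plate, 230 by 230 mm, its top 16 mm above the bench, black, with an aluminium lamp bar 30 mm thick and 45 mm high (from the bench) along its +x edge. z up.
- selector_grip (a point): On the turning axis of the blank selector, half-way up its black bar and 74 mm above the bench. Bar 62 mm long along this point's x (turns with it), 16 mm wide, 32 mm high; its top is 14 mm above this point, the disc under it 18 mm below. It stands on the grey lamp box (fixed, 110 by 130 mm, 45 mm high).
- selector (a joint): Selector angle in rad, growing clockwise seen from above. End stops just beyond 0 and 1.4; five detents at 0, 0.35, 0.70, 1.05 and 1.40, each click 0.35 rad (peak torque about 0.14 N m); it springs into the nearest. Starts at any but 0.
- small_seal_mid (a point): Centre of a smaller loose wax seal, 64 mm across and 11 mm thick. A bystander.
- lifter_mid (a point): Half-way along the lifter's overall length (handle end to leading edge, 195 mm), on its centre line, 30 mm above the blade's underside and 47 mm ahead of lifter_grip.
There are look-alikes about, which are no part of the job. What is meant by the part that bears selector_grip is not turquoise, and is the larger of those in its own colour.

How it is judged:
By the outcome, as a careful person would: the job done as asked, in the order asked, and still so for the second after the job is handed in, with the robot touching nothing.
It also fails if it takes over 70 s, if anything falls off the work surface, if the arm or the gripper's body presses on something with over 40 N, if the wrist force passes 120 N, or if a joint passes its speed limit or range.

ROBOT

A 6-joint arm with a two-finger parallel gripper is mounted at the origin on the work surface. World frame = base frame: x ahead of the robot, y to its left, z up, the work surface at z = 0. Lengths are in m, angles in rad, forces in N, time in s.
With the tool pointing down it reaches from about 0.4 to 0.825 m from the base axis. Payload 7 kg.
Tool frame: the origin (TCP) lies midway between the tips of the shut fingers; the grasp point (between the pads) lies arm.hold_point_z behind it (arm.hold_point_z is the distance from the TCP to the grasp point, in m); z points along the fingers, y is the line along which they close (so a half turn about z gives the same grasp; the last joint's range is limited). The gripper opens to 88 mm and grips with 3 to 60 N. Pads are 19 mm wide; open, the fingers measure 130 mm over their backs; the gripper's body (78 mm by 193 mm) begins 47 mm behind the grasp point.
Start: joints at [1.439, 0.359, 0.012, 0, -1.224, -0.288], TCP at [0.275, 0.616, 0.227] pointing down, gripper open.
Joint ranges: [-3.07, 3.07], [-1.43, 2.12], [-1.02, 1.25], [-3.03, 1.67], [-3.05, -0], [-3.03, 3.03]. Speed limits (rad/s): [2.39, 2.39, 3.01, 3.14, 3.14, 3.14].

INTERFACE

Orientations are given as [roll, pitch, yaw] about the fixed x, y, z axes, in that order (R = Rz(yaw) Ry(pitch) Rx(roll)).
In Python, from station import arm gives the robot as it stands.
- The arm moves only by the shell command python3 -m crank 'ROWS' [OPENING] [FORCE]. ROWS is JSON, a list that holds one entry, the list of rows, each a list of 4 numbers: the shift along the tool's x, y, z in units of 25 mm (1.0 is 25 mm), then the turn about the tool's z in units of 5 degrees (1.0 is 5 degrees). A call has 1 to 12 rows; each row is the pose to reach, as a shift and turn from the pose commanded when the call began, along the tool's axes at that moment; what a row does not reach only later rows make up. A row lasts 1/8 s, in which the tool goes at most 62.5 mm and 10.7 degrees, less where a joint would pass 70% of its speed; a pose out of reach is approached as far as the arm can. A call with a gripper value outside its range is refused whole. OPENING is the closure, from 0 (fully open) to 1 (shut), set as the call begins (- or left out, the last holds). The fingers move at their own pace and stop on an object; FORCE is the grip in N (left out, the last holds). Time passes only in rows, so rows that repeat a pose let the fingers close. It gives the time, the measured TCP pose, the force, the opening and the grip force at its end, in the units of the state.
- arm.get_state(): the state, without advancing time (a new reading comes with each control period).
- arm.grab_frame(name): name is "scene" or "top"; returns (picture, depth): 400x640x3 uint8, red, green, blue; 400x640 float32, m along the optical axis (not along the pixel's ray), 0 where there is no reading.
- arm.get_calibration(name): a dict with "mtx" (3x3 intrinsics, pixels), "R" (3x3) and "t" (3): a world point X has camera coordinates R X + t. Camera axes: x right, y down, z forward; pixel columns grow to the right and rows downward; lengths in m; the calibration is good to about 2 mm. A picture is of the moment at which its call begins. get_calibration takes no time and is no camera call.
- arm.job_done(): hands the job in; it is judged then, once.
Trained networks look in the newest picture that a camera, given by its name, has taken for a name from the list of things; names that differ only in an ending like _2 or _b are one class to them, and where a whole thing is asked for, a point or a joint stands for the part that bears it (a point fixed in the world has none). Each returns a list of dicts, best first, with "score" (0 to 1); they miss things now and then, are a little off and sometimes report something else, mostly with a low value. They report only what shows in the picture. A call takes as long as a camera call. They do not tell look-alikes from the thing itself.
- arm.recognise(thing, camera): "extent" ([left, top, width, height] in pixels, round what is visible of it).
- arm.trace(thing, camera): "mask" (400x640 bool, what is visible of it) and "extent" ([left, top, width, height] in pixels, round what is visible of it).
The state is a dict: "t": time; "q": joint angles; "qd": joint speeds; "joint_efforts": joint torques, N m; "eef_pos": TCP position; "ee_rot": TCP orientation; "force": force on the tool from outside, world axes, zero at the start; "moment": the same for the moment, N m; "width": finger opening in m; "gripper_force": force on a finger pad.
Only numpy, scipy, OpenCV 4.12 (cv2) and the standard library are available. Lean on these libraries where they do the work, as an engineer would, in place of code of your own. Each camera call takes 0.05 s, during which the arm holds its last target. There are 200 camera calls.

## Working session

There is one attempt and no reset: what is moved stays moved. The work goes in short steps, Python scripts to look and compute and a shell command to move; the robot and the scene stay as the last step left them, time stands still between calls to the robot, and variables do not carry over. Pictures are saved under pics/ and viewed, at most 10 in all, crops included, and the job is handed in when it is done.

```bash
mkdir -p pics; ls
cat > h.py <<'E'
import numpy as np, cv2
from station import arm
def world(cam,depth,us,vs):
    c=arm.get_calibration(cam);K=np.array(c['mtx']);R=np.array(c['R']);t=np.array(c['t'])
    z=depth[vs,us]; p=np.stack([(us-K[0,2])/K[0,0]*z,(vs-K[1,2])/K[1,1]*z,z],1)
    return ((p-t)@R)[z>0]
def pix(cam,X):
    c=arm.get_calibration(cam);p=np.array(c['R'])@X+c['t'];q=np.array(c['mtx'])@p;return q[:2]/q[2]
E
python3 - <<'E'
from h import *
print(arm.get_state()); print(arm.hold_point_z)
for n in('top','scene'):
    im,d=arm.grab_frame(n); cv2.imwrite(f'pics/{n}0.png',im[:,:,::-1]); np.save(f'{n}0.npy',d)
    for th in ('seal_mid','stop_face','lifter_grip','mat_top','stage_top','selector_grip','small_seal_mid'):
        try:
            for r in arm.trace(th,n)[:4]:
                v,u=np.nonzero(r['mask']); P=world(n,d,u,v)
                rect=cv2.minAreaRect(P[:,:2].astype(np.float32))
                print(n,th,round(r['score'],2),r['extent'],np.round(np.median(P,0),3),np.round(rect[0],3),np.round(rect[1],3),round(rect[2],1))
        except Exception as e: print(n,th,e)
E
```

```text
pics
{'t': 0.0, 'q': array([ 1.43912452e+00,  3.59362268e-01,  1.10611736e-02, -3.05074220e-04,
       -1.22412422e+00, -2.88108315e-01]), 'qd': array([-3.39021135e-04, -9.65022140e-04,  7.42842531e-05, -3.87454577e-05,
        5.30612646e-04,  8.53209949e-04]), 'joint_efforts': array([ 2.21019204e-04, -5.82716596e+01,  2.93053347e+01,  6.99751407e+00,
        6.99750308e-03, -1.34531742e-04]), 'eef_pos': array([0.27493798, 0.61593047, 0.22564775]), 'ee_rot': array([ 3.13994931e+00, -1.87927963e-04, -4.19883856e-01]), 'force': array([1.13630587, 0.3360484 , 0.05919617]), 'moment': array([-0.0090069 ,  0.0064843 , -0.02329745]), 'gripper_force': 0.0, 'width': 0.08780821201649544}
0.0188
top seal_mid 0.95 [220.8, 190.1, 33.1, 26.1] [0.49  0.309 0.014] [0.49  0.308] [0.097 0.096] 21.4
top stop_face 0.79 [204.9, 169.1, 13.7, 64.9] [0.492 0.397 0.021] [0.5   0.402] [0.04  0.227] 88.4
top lifter_grip 0.93 [295.9, 142.6, 55.0, 27.4] [0.642 0.02  0.007] [ 0.645 -0.012] [0.194 0.086] 82.6
top mat_top 0.6 [299.6, 142.1, 51.1, 28.5] [0.644 0.022 0.007] [ 0.645 -0.01 ] [0.191 0.086] 81.5
top mat
[... 1287 characters left out ...]
672 -0.044  0.003] [ 0.648 -0.02 ] [0.252 0.142] 79.5
scene stage_top 0.58 [177.2, 171.5, 108.4, 73.6] [ 0.533 -0.291  0.017] [ 0.5   -0.307] [0.259 0.28 ] 78.0
scene selector_grip 0.7 [313.4, 173.2, 21.3, 25.4] [ 0.468 -0.014  0.06 ] [ 0.455 -0.019] [0.071 0.063] 19.0
scene selector_grip 0.68 [252.1, 134.7, 14.4, 15.6] [ 0.234 -0.28   0.042] [ 0.196 -0.292] [0.109 0.043] 15.4
scene selector_grip 0.58 [200.6, 135.8, 13.1, 12.2] [ 0.253 -0.47   0.042] [ 0.249 -0.473] [0.048 0.046] 32.8
scene small_seal_mid 0.73 [414.2, 207.5, 34.2, 20.9] [0.494 0.306 0.013] [0.49  0.306] [0.097 0.096] 76.7
scene small_seal_mid 0.56 [381.9, 269.0, 24.3, 21.0] [0.721 0.191 0.011] [0.718 0.192] [0.059 0.063] 5.9
```

Run:
```python
import cv2
a=cv2.imread('pics/top0.png')[110:310,190:490]
cv2.imwrite('pics/a.png',cv2.resize(a,(800,533),interpolation=cv2.INTER_CUBIC))
```

```text
(no output)
```

View pics/a.png

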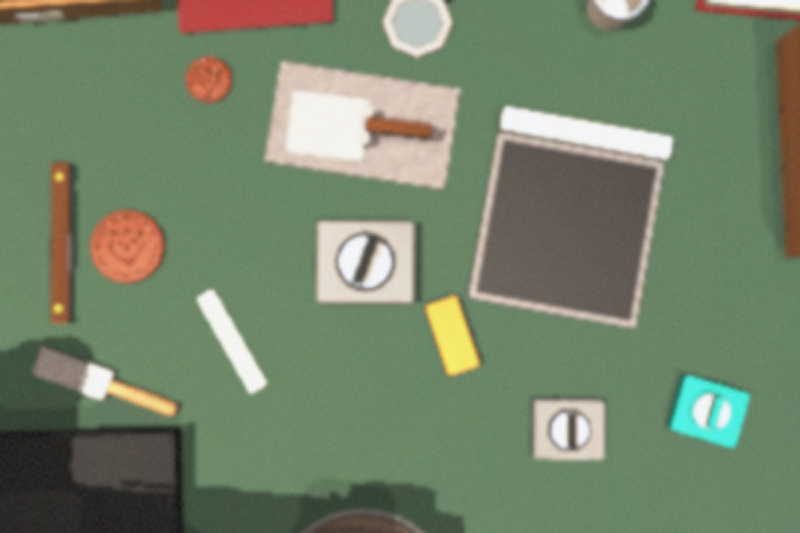

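The picture shows the seal at crop (128,246) with its strip at (62,243), and the lifter on its mat at (350,127) with the blade pointing left (+y). The stage is at (570,225) with its lamp bar on top, and the larger grey selector at (365,262). The smaller grey and the turquoise selectors are the look-alikes.

Run:
```python
from h import *
def rect(P,n):
    if len(P)<5: print(n,len(P));return
    r=cv2.minAreaRect(P[:,:2].astype(np.float32)); 
    w,V=np.linalg.eigh(np.cov(P[:,:2].T)); a=np.degrees(np.arctan2(V[1,1],V[0,1]))%180
    print(n,len(P),np.round(P.mean(0),4),'rect',np.round(r[0],4),np.round(r[1],3),round(r[2],1),'pca',round(a,1))
for n in('top','scene'):
    d=np.load(f'{n}0.npy'); v,u=np.mgrid[0:400,0:640]; 
    P=world(n,d,u.ravel(),v.ravel())
    def box(x0,x1,y0,y1,z0,z1): 
        return P[(P[:,0]>x0)&(P[:,0]<x1)&(P[:,1]>y0)&(P[:,1]<y1)&(P[:,2]>z0)&(P[:,2]<z1)]
    print(n)
    rect(box(.53,.75,-.17,.12,.055,.085),'handle')
    rect(box(.53,.75,-.17,.12,.0015,.03),'mat+blade')
    rect(box(.36,.62,.37,.43,.016,.03),'strip')
    rect(box(.42,.56,.24,.366,.008,.03),'seal')
    rect(box(.36,.68,-.46,-.14,.01,.024),'stage')
    rect(box(.36,.70,-.46,-.14,.035,.055),'lampbar')
    rect(box(.40,.53,-.07,.06,.075,.1),'selbar')
    rect(box(.38,.55,-.1,.08,.035,.052),'selbox')
    for r in arm.trace('lifter_grip',n)[:1]:
        vv,uu=np.nonzero(r['mask']); Q=world(n,d,uu,vv); rect(Q[(Q[:,2]<.012)],'blade')
```

```text
top
handle 164 [ 0.635  -0.0623  0.0695] rect [ 0.6418 -0.064 ] [0.089 0.041] 87.7 pca 80.9
mat+blade 2851 [ 0.6428 -0.0197  0.0056] rect [ 0.6399 -0.025 ] [0.22 0.29] 0.1 pca 88.4
strip 393 [0.4975 0.3984 0.0226] rect [0.4995 0.3993] [0.027 0.219] 88.7 pca 178.7
seal 578 [0.4925 0.3093 0.0145] rect [0.4894 0.3038] [0.117 0.141] 87.2 pca 157.9
stage 3727 [ 0.4984 -0.2893  0.0171] rect [ 0.5147 -0.2871] [0.324 0.3  ] 82.4 pca 175.0
lampbar 554 [ 0.6234 -0.3165  0.0455] rect [ 0.4896 -0.2897] [0.229 0.307] 78.7 pca 78.8
selbar 81 [ 0.4586 -0.015   0.0883] rect [ 0.4595 -0.015 ] [0.016 0.06 ] 67.3 pca 157.2
selbox 782 [ 0.4582 -0.0151  0.0455] rect [ 0.4559 -0.0233] [0.147 0.111] 88.4 pca 86.9
blade 599 [0.6501 0.0334 0.0055] rect [0.6508 0.0313] [0.107 0.086] 82.6 pca 77.1
scene
handle 288 [ 0.6377 -0.0658  0.0674] rect [ 0.6299 -0.0634] [0.092 0.043] 71.4 pca 81.9
mat+blade 3547 [ 0.6567 -0.0133  0.0041] rect [ 0.6402 -0.0249] [0.289 0.22 ] 89.9 pca 89.6
strip 507 [0.5061 0.3945 0.0217] rect [0.4958 0.395 ] [0.026 0.222] 89.0 pca 179.1
seal 639 [0.4925 0.3063 0.0133] rect [0.4894 0.3062] [0.1   0.098] 37.5 pca 17.5
stage 3579 [ 0.5027 -0.2879  0.0167] rect [ 0.5013 -0.2916] [0.237 0.283] 78.0 pca 20.6
lampbar 747 [ 0.6274 -0.315   0.0439] rect [ 0.6235 -0.3192] [0.231 0.033] 77.8 pca 78.0
selbar 107 [ 0.4621 -0.0182  0.0855] rect [ 0.4587 -0.0181] [0.017 0.061] 67.3 pca 156.4
selbox 810 [ 0.4711 -0.017   0.0448] rect [ 0.4573 -0.0188] [0.132 0.114] 89.7 pca 92.5
blade 925 [0.647  0.0257 0.0053] rect [ 0.6258 -0.024 ] [0.228 0.103] 66.9 pca 76.5
```

```bash
cat >> h.py <<'E'
def go(x,y,z,yawdeg,cmd=None):
    "units from current (or given commanded [x,y,z,yawdeg]) pose to target TCP pose, tool down"
    s=arm.get_state(); p=np.array(s['eef_pos']); w=s['ee_rot'][2]
    if cmd: p=np.array(cmd[:3]); w=np.radians(cmd[3])
    d=np.array([x,y,z])-p
    ex=np.array([np.cos(w),np.sin(w)]);ey=np.array([np.sin(w),-np.cos(w)])
    t=(-(yawdeg-np.degrees(w))+180)%360-180
    print([round(float(k),3) for k in (d[:2]@ex/.025,d[:2]@ey/.025,-d[2]/.025,t/5)])
E
python3 -c "
from h import *
go(.636,-.059,.14,-99)
go(.636,-.059,.040,-99)"
```

```text
[24.191, 18.787, 3.463, 14.99]
[24.191, 18.787, 7.463, 14.99]
```

```bash
python3 -m crank '[[[24.2,18.8,3.4,15],[24.2,18.8,3.4,15],[24.2,18.8,3.4,15],[24.2,18.8,3.4,15],[24.2,18.8,3.4,15],[24.2,18.8,3.4,15],[24.2,18.8,3.4,15],[24.2,18.8,3.4,15],[24.2,18.8,3.4,15],[24.2,18.8,3.4,15],[24.2,18.8,3.4,15],[24.2,18.8,3.4,15]]]' 0.3
python3 -c "
from h import *
go(.636,-.059,.14,-99)
go(.636,-.059,.040,-99)"
```

```text
t: 2.4
eef_pos: [0.6273, -0.0431, 0.1439]
ee_rot: [-3.141, 0.0, -1.729]
force: [1.5, 1.3, -0.6]
width: 0.0614
gripper_force: 0.0
[0.575, -0.445, 0.158, -0.007]
[0.575, -0.445, 4.158, -0.007]
```

```bash
python3 -m crank '[[[0.4,-0.3,0,0],[0.4,-0.3,0,0],[0.4,-0.3,0,0]]]'
python3 -c "
from h import *
go(.636,-.059,.040,-99)"
```

```text
t: 2.78
eef_pos: [0.6319, -0.0514, 0.1441]
ee_rot: [-3.141, 0.0, -1.728]
force: [0.3, 0.0, 0.3]
width: 0.0618
gripper_force: 0.0
[0.276, -0.211, 4.164, -0.002]
```

```bash
python3 -m crank '[[[0.27,-0.2,1,0],[0.27,-0.2,2.5,0],[0.27,-0.2,3.6,0],[0.27,-0.2,4.15,0],[0.27,-0.2,4.15,0],[0.27,-0.2,4.15,0]]]'
python3 -m crank '[[[0,0,0,0],[0,0,0,0],[0,0,0,0],[0,0,0,0]]]' 1 55
```

```text
t: 3.52
eef_pos: [0.6369, -0.0592, 0.0415]
ee_rot: [-3.14, 0.0, -1.728]
force: [0.2, 0.3, 0.6]
width: 0.0612
gripper_force: 0.0
t: 4.03
eef_pos: [0.636, -0.0597, 0.0402]
ee_rot: [-3.141, 0.0, -1.729]
force: [-0.1, -0.7, -0.8]
width: 0.027
gripper_force: 0.0
```

```bash
python3 -m crank '[[[0,0,0,0],[0,0,0,0],[0,0,0,0],[0,0,0,0]]]' 1 55
python3 -m crank '[[[0,0,-0.7,0],[0,0,-2,0],[0,0,-3,0],[0,0,-3,0],[0,0,-3,0]]]'
python3 - <<'E'
from h import *
go(.486,.107,.115,-91.1)
go(.486,.107,.037,-91.1)
im,d=arm.grab_frame('scene'); P=world('scene',d,*[a.ravel() for a in np.mgrid[0:400,0:640][::-1]])
Q=P[(P[:,0]>.52)&(P[:,0]<.78)&(P[:,1]>-.03)&(P[:,1]<.14)&(P[:,2]>.03)&(P[:,2]<.12)]
print(len(Q),cv2.minAreaRect(Q[:,:2].astype(np.float32)))
A=np.c_[Q[:,:2],np.ones(len(Q))];print(np.linalg.lstsq(A,Q[:,2],rcond=None)[0],np.median(Q[:,2]))
E
```

```text
t: 4.53
eef_pos: [0.6359, -0.0597, 0.0401]
ee_rot: [3.141, -0.0, -1.729]
force: [-0.9, -0.2, 0.7]
width: 0.02
gripper_force: 54.6
t: 5.15
eef_pos: [0.6355, -0.0596, 0.1149]
ee_rot: [3.141, 0.0, -1.729]
force: [0.3, 0.5, -1.9]
width: 0.0194
gripper_force: 54.6
[-5.639, 6.958, -0.004, -1.594]
[-5.639, 6.958, 3.116, -1.594]
1036 ((0.6490587592124939, 0.02753373607993126), (0.10757195949554443, 0.08872522413730621), 81.91472625732422)
[-0.00644858 -0.0758249   0.08745203] 0.07986489813068955
```

```bash
python3 -m crank '[[[-1.2,1.5,0,0],[-3,3.5,0,-0.8],[-4.5,5.2,0,-1.6],[-5.6,6.95,0,-1.6],[-5.6,6.95,0,-1.6],[-5.6,6.95,0,-1.6]]]'
python3 - <<'E'
from h import *
go(.486,.107,.037,-91.1)
im,d=arm.grab_frame('scene'); cv2.imwrite('pics/b.png',im[:,:,::-1]);P=world('scene',d,*[a.ravel() for a in np.mgrid[0:400,0:640][::-1]])
Q=P[(P[:,0]>.4)&(P[:,0]<.58)&(P[:,1]>.162)&(P[:,1]<.27)&(P[:,2]>.05)&(P[:,2]<.12)]
print(len(Q),cv2.minAreaRect(Q[:,:2].astype(np.float32)))
A=np.c_[Q[:,:2],np.ones(len(Q))]
for i in range(5):
    c=np.linalg.lstsq(A,Q[:,2],rcond=None)[0]; r=Q[:,2]-A@c; k=abs(r)<max(.004,2*np.std(r)); Q=Q[k];A=A[k]
print(c,np.median(Q[:,2]),len(Q))
S=P[(P[:,0]>.42)&(P[:,0]<.56)&(P[:,1]>.2)&(P[:,1]<.366)&(P[:,2]>.009)&(P[:,2]<.03)];print(cv2.minEnclosingCircle(S[:,:2].astype(np.float32)))
E
```

```text
t: 5.95
eef_pos: [0.4864, 0.1061, 0.1148]
ee_rot: [3.141, -0.0, -1.588]
force: [0.2, -1.0, -2.0]
width: 0.0195
gripper_force: 54.7
[-0.036, 0.015, 3.112, 0.023]
599 ((0.48685720562934875, 0.20505955815315247), (0.0870661586523056, 0.08529864251613617), 0.904862105846405)
[ 0.00748814 -0.00408402  0.07689452] 0.07973153845769727 594
((0.4899083971977234, 0.30639633536338806), 0.0510820671916008)
```

```bash
python3 -m crank '[[[0,0,1,0],[0,0,2,0],[0,0,2.8,0],[0,0,3.05,0],[0,0,3.05,0],[0,0,3.05,0]]]'
python3 -m crank '[[[0,0,0.06,0],[0,0,0.06,0],[0,0,0.06,0]]]'
```

```text
t: 6.75
eef_pos: [0.4871, 0.106, 0.0395]
ee_rot: [-3.141, 0.001, -1.59]
force: [0.2, -0.3, -2.4]
width: 0.0197
gripper_force: 54.7
t: 7.12
eef_pos: [0.4865, 0.106, 0.0376]
ee_rot: [-3.141, 0.0, -1.589]
force: [0.4, 0.4, -2.5]
width: 0.0201
gripper_force: 54.7
```

```bash
python3 -m crank '[[[-0.4,0,0.03,0],[-0.8,0,0.03,0],[-1.1,0,0.03,0],[-1.4,0,0.03,0],[-1.7,0,0.03,0],[-2.0,0,0.03,0],[-2.3,0,0.03,0],[-2.6,0,0.03,0]]]'
python3 -c "
from h import *
go(.4895,.228,.037,-91.1)
im,d=arm.grab_frame('scene'); cv2.imwrite('pics/c.png',cv2.resize(im[150:290,300:500,::-1],(800,560),interpolation=cv2.INTER_CUBIC))"
```

```text
t: 8.12
eef_pos: [0.4877, 0.1712, 0.037]
ee_rot: [-3.141, -0.001, -1.589]
force: [0.1, -7.3, 6.4]
width: 0.02
gripper_force: 54.7
[-2.273, -0.031, 0.001, 0.015]
```

View pics/c.png

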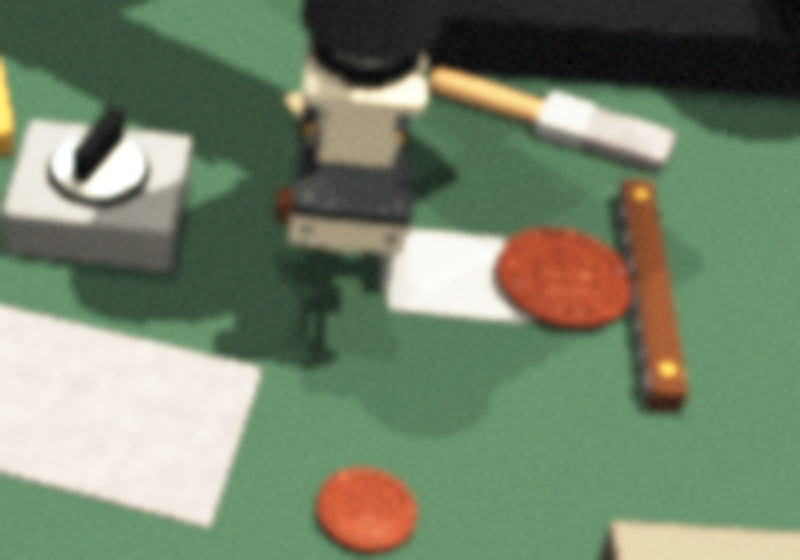

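The seal at (565,278) rests against the strip and the blade at (455,275) has started under it. I'll keep sliding slowly.

```bash
python3 -m crank '[[[-0.25,0,0,0],[-0.5,0,0,0],[-0.75,0,0,0],[-1.0,0,0,0]]]'
python3 -m crank '[[[-0.25,0,0,0],[-0.5,0,0,0],[-0.75,0,0,0],[-1.0,0,0,0],[-1.0,0,0,0]]]'
python3 - <<'E'
from h import *
go(.4895,.228,.037,-91.1)
im,d=arm.grab_frame('scene'); cv2.imwrite('pics/d.png',cv2.resize(im[150:290,300:500,::-1],(800,560),interpolation=cv2.INTER_CUBIC))
P=world('scene',d,*[a.ravel() for a in np.mgrid[0:400,0:640][::-1]])
S=P[(P[:,0]>.42)&(P[:,0]<.56)&(P[:,1]>.25)&(P[:,1]<.383)&(P[:,2]>.009)&(P[:,2]<.03)];print(cv2.minEnclosingCircle(S[:,:2].astype(np.float32)),np.median(S,0))
A=np.c_[S[:,:2],np.ones(len(S))];print(np.linalg.lstsq(A,S[:,2],rcond=None)[0])
E
```

```text
t: 8.68
eef_pos: [0.488, 0.1959, 0.037]
ee_rot: [3.141, -0.001, -1.589]
force: [-0.9, -6.7, 6.2]
width: 0.02
gripper_force: 54.7
t: 9.3
eef_pos: [0.4886, 0.2216, 0.037]
ee_rot: [-3.141, 0.0, -1.588]
force: [-1.1, -2.8, 6.4]
width: 0.0195
gripper_force: 54.7
[-0.256, -0.03, 0.002, 0.019]
((0.5109743475914001, 0.3234596252441406), 0.07578457146883011) [0.49553649 0.33390444 0.01534728]
[-0.00303562 -0.01371872  0.02137399]
```

View pics/d.png

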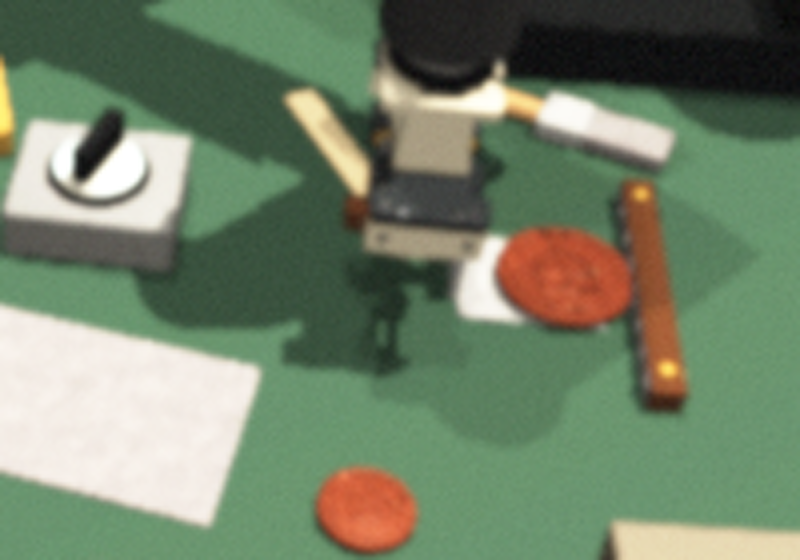

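The blade is fully under the seal, which lies level about 2 mm up, with the edge roughly 28 mm past its centre. Next is lifting gently.

```bash
python3 -m crank '[[[0.04,0,-0.05,0],[0.1,0,-0.2,0],[0.15,0,-0.5,0],[0.2,0,-0.9,0],[0.2,0,-1.4,0],[0.2,0,-2.0,0],[0.2,0,-2.6,0],[0.2,0,-3.2,0],[0.2,0,-3.7,0],[0.2,0,-4.0,0],[0.2,0,-4.0,0]]]'
python3 - <<'E'
from h import *
im,d=arm.grab_frame('scene'); cv2.imwrite('pics/e.png',cv2.resize(im[150:290,300:500,::-1],(800,560),interpolation=cv2.INTER_CUBIC))
P=world('scene',d,*[a.ravel() for a in np.mgrid[0:400,0:640][::-1]])
S=P[(P[:,0]>.42)&(P[:,0]<.56)&(P[:,1]>.24)&(P[:,1]<.40)&(P[:,2]>.09)&(P[:,2]<.13)];print(cv2.minAreaRect(S[:,:2].astype(np.float32)),np.median(S,0))
S=S[S[:,1]>.29];A=np.c_[S[:,:2],np.ones(len(S))];print(np.linalg.lstsq(A,S[:,2],rcond=None)[0])
E
```

```text
t: 10.72
eef_pos: [0.4886, 0.2161, 0.1371]
ee_rot: [-3.141, 0.001, -1.589]
force: [-0.5, -0.7, -3.9]
width: 0.0196
gripper_force: 54.7
((0.49201589822769165, 0.312410831451416), (0.13197453320026398, 0.09597965329885483), 88.66909790039062) [0.49970128 0.31435083 0.11384081]
[-0.04586773  0.01767062  0.13080955]
```

View pics/e.png

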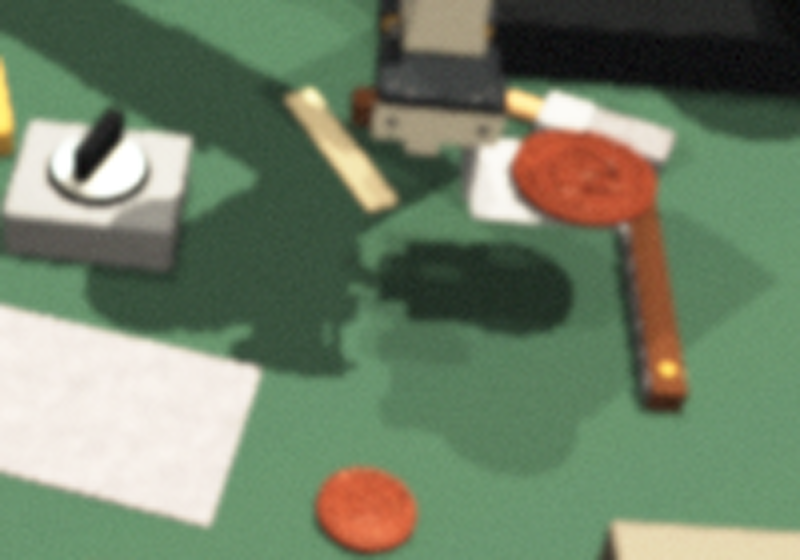

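The seal is carried level on the blade at (585,178), clear of the bench.

```bash
python3 -c "
from h import *
go(.475,-.412,.152,-100.5)"; python3 -m crank '[[[0.1,0,-0.1,0],[0.4,0,-0.3,0],[0.9,0,-0.5,0],[1.6,0,-0.6,0],[2.5,0,-0.6,0],[3.6,0.05,-0.6,0],[4.8,0.1,-0.6,0],[6.0,0.1,-0.6,0],[7.2,0.15,-0.6,0],[8.4,0.2,-0.6,0],[9.6,0.2,-0.6,0],[10.8,0.2,-0.6,0]]]'
python3 -m crank '[[[1.2,0,0,0.1],[2.4,0.05,0,0.3],[3.6,0.1,0,0.5],[4.8,0.1,0,0.7],[6.0,0.1,0,0.9],[7.2,0.15,0,1.1],[8.4,0.2,0,1.3],[9.6,0.2,0,1.5],[10.7,0.2,0,1.7],[11.6,0.2,0,1.8],[12.2,0.2,0,1.85],[12.5,0.2,0,1.9]]]'
python3 -c "
from h import *
go(.475,-.412,.152,-100.5)"
```

```text
[25.119, 0.068, -0.621, 1.888]
t: 12.28
eef_pos: [0.4777, -0.0561, 0.1517]
ee_rot: [-3.141, 0.0, -1.59]
force: [0.5, 0.8, -3.5]
width: 0.0196
gripper_force: 54.7
t: 13.78
eef_pos: [0.467, -0.3673, 0.1515]
ee_rot: [3.141, 0.0, -1.756]
force: [-0.1, -1.0, -3.3]
width: 0.0196
gripper_force: 54.7
[1.7, -0.643, -0.021, -0.025]
```

```bash
python3 -m crank '[[[0.2,-0.1,0,0],[0.6,-0.3,0,0],[1.1,-0.5,0,0],[1.5,-0.6,0,0],[1.7,-0.64,0,0],[1.7,-0.64,0,0],[1.7,-0.64,0,0]]]'
cat > seal.py <<'E'
from h import *
import sys
def seal(fn=None):
    for c in ('top','scene'):
        im,d=arm.grab_frame(c)
        if fn and c=='scene': cv2.imwrite(fn,cv2.resize(im[140:260,160:330,::-1],(800,565),interpolation=cv2.INTER_CUBIC))
        r=[]
        for k in arm.trace('seal_mid',c)+arm.trace('small_seal_mid',c):
            v,u=np.nonzero(k['mask']);P=world(c,d,u,v)
            if len(P) and np.median(P[:,1])<-.1 and len(P)<1500: r.append((round(k['score'],2),np.round(cv2.minAreaRect(P[:,:2].astype(np.float32))[:2],3).tolist(),np.round(np.median(P,0),3).tolist(),np.round(np.ptp(P[:,2]),3)))
        print(c,r[:2])
if __name__=='__main__': seal(sys.argv[1] if len(sys.argv)>1 else None); s=arm.get_state(); print(s['eef_pos'])
E
python3 seal.py pics/f.png
```

```text
t: 14.65
eef_pos: [0.4756, -0.4108, 0.1516]
ee_rot: [3.141, 0.0, -1.755]
force: [0.7, -0.2, -2.9]
width: 0.0198
gripper_force: 54.7
top [(0.48, [[0.489, -0.336], [0.014, 0.04]], [0.492, -0.335, 0.13], np.float64(0.012))]
scene [(0.86, [[0.429, -0.334], [0.255, 0.097]], [0.503, -0.295, 0.129], np.float64(0.131))]
[ 0.47579446 -0.41085259  0.15175153]
```

View pics/f.png

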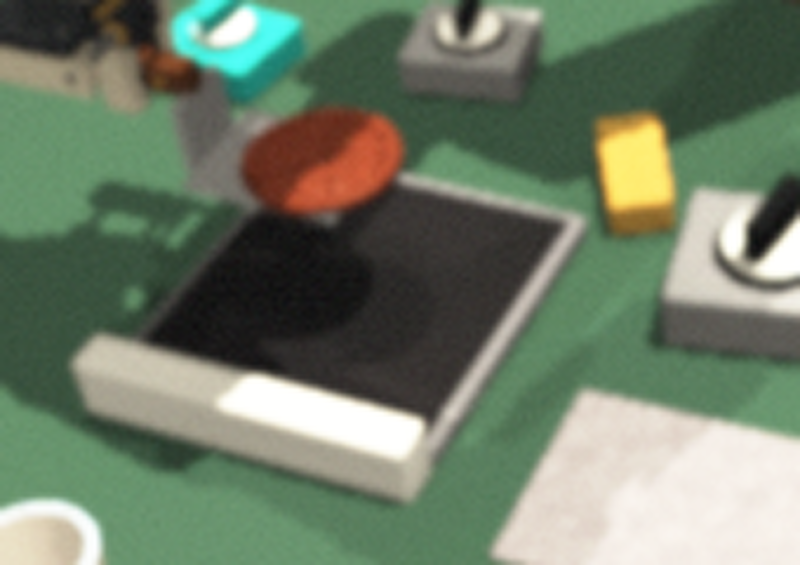

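The seal still sits on the blade at (325,160), above the stage. I'll lower it onto the stage now.

```bash
python3 -m crank '[[[0,0,0.2,0],[0,0,0.6,0],[0,0,1.2,0],[0,0,1.9,0],[0,0,2.6,0],[0,0,3.2,0],[0,0,3.6,0],[0,0,3.8,0],[0,0,3.85,0],[0,0,3.85,0],[0,0,3.85,0]]]'
python3 -m crank '[[[0,0,0.05,0],[0,0,0.1,0],[0,0,0.13,0],[0,0,0.13,0]]]'
```

```text
t: 16.32
eef_pos: [0.476, -0.4112, 0.0559]
ee_rot: [-3.141, -0.0, -1.755]
force: [0.5, 0.1, -3.8]
width: 0.0196
gripper_force: 54.7
t: 16.82
eef_pos: [0.4759, -0.4112, 0.053]
ee_rot: [-3.141, -0.0, -1.755]
force: [-1.0, 0.7, 5.7]
width: 0.0196
gripper_force: 54.7
```

Touched down (force +5.7 N). I'll loosen the grip so the handle can pivot between the pads, then raise it to tip the blade.

```bash
python3 -m crank '[[[0,0,-0.05,0],[0,0,-0.08,0],[-0.05,0,-0.2,0],[-0.15,0,-0.35,0],[-0.25,0,-0.5,0],[-0.35,0,-0.7,0],[-0.35,0,-0.7,0]]]' 1 6
cat > tilt.py <<'E'
from seal import *
seal(sys.argv[1])
im,d=arm.grab_frame('scene');P=world('scene',d,*[a.ravel() for a in np.mgrid[0:400,0:640][::-1]])
s=arm.get_state();e=s['eef_pos'];w=s['ee_rot'][2];f=-np.array([np.cos(w),np.sin(w)])
a=(P[:,:2]-e[:2])@f; b=(P[:,:2]-e[:2])@[-f[1],f[0]]
for lo in range(-60,180,12):
    k=(a>lo/1e3)&(a<lo/1e3+.012)&(abs(b)<.045)&(P[:,2]<e[2]+.03)
    if k.sum()>5: print(lo+6,np.round(np.percentile(P[k,2],[10,50,90]),3))
print(e,s['force'])
E
python3 tilt.py pics/g.png
```

```text
t: 17.7
eef_pos: [0.4777, -0.4024, 0.0703]
ee_rot: [-3.141, -0.0, -1.755]
force: [0.1, -1.0, 0.4]
width: 0.02
gripper_force: 6.0
top [(0.69, [[0.49, -0.336], [0.097, 0.071]], [0.481, -0.359, 0.031], np.float64(0.436))]
scene [(0.76, [[0.498, -0.297], [0.101, 0.1]], [0.503, -0.295, 0.034], np.float64(0.027))]
-54 [-0.002  0.     0.003]
-42 [-0.002  0.     0.002]
-30 [-0.001  0.001  0.003]
-18 [-0.002  0.     0.005]
-6 [0.014 0.077 0.089]
6 [0.016 0.082 0.098]
18 [0.016 0.081 0.098]
30 [0.028 0.053 0.092]
42 [0.026 0.029 0.083]
54 [0.018 0.028 0.031]
66 [0.019 0.036 0.04 ]
78 [0.023 0.038 0.041]
90 [0.034 0.037 0.038]
102 [0.033 0.036 0.038]
114 [0.031 0.034 0.037]
126 [0.028 0.032 0.034]
138 [0.017 0.03  0.033]
150 [0.015 0.024 0.032]
162 [0.014 0.017 0.019]
174 [0.015 0.017 0.018]
[ 0.47741689 -0.40263569  0.06963303] [ 0.65462181 -1.64879328  0.43140577]
```

View pics/g.png

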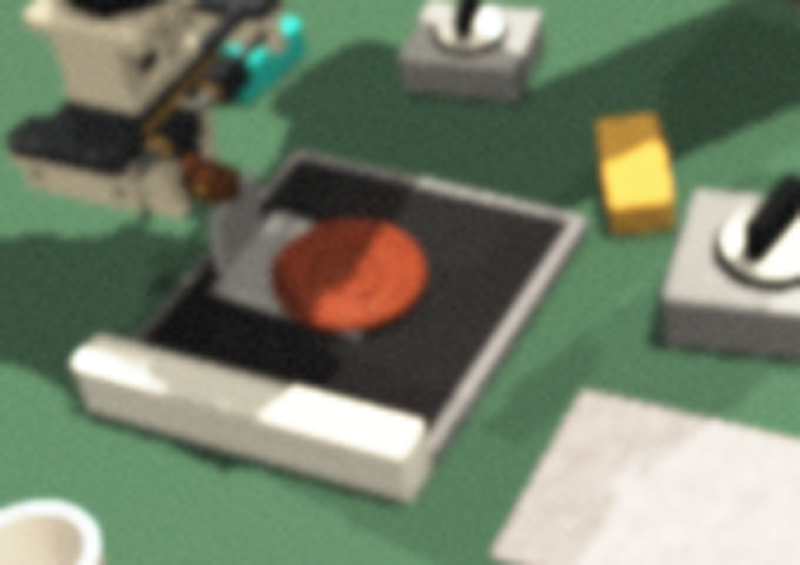

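The pivot works: the blade is tilted about 7.6°, and the seal at (352,272) is near the middle of the stage. I'll tilt further.

```bash
python3 -m crank '[[[-0.1,0,-0.2,0],[-0.2,0,-0.4,0],[-0.35,0,-0.6,0],[-0.5,0,-0.8,0],[-0.65,0,-1.0,0],[-0.75,0,-1.15,0],[-0.9,0,-1.3,0],[-0.9,0,-1.3,0]]]'
python3 tilt.py pics/g2.png
```

```text
t: 19.05
eef_pos: [0.4817, -0.3801, 0.1025]
ee_rot: [-3.141, -0.0, -1.755]
force: [0.5, -1.4, -0.6]
width: 0.0201
gripper_force: 6.0
top [(0.73, [[0.473, -0.285], [0.055, 0.123]], [0.495, -0.315, 0.051], np.float64(0.533))]
scene [(0.61, [[0.495, -0.288], [0.094, 0.108]], [0.504, -0.29, 0.04], np.float64(0.041)), (0.22, [[0.451, -0.366], [0.171, 0.053]], [0.491, -0.356, 0.056], np.float64(0.13))]
-54 [-0.002  0.     0.002]
-42 [-0.001  0.001  0.003]
-30 [0.013 0.015 0.016]
-18 [0.015 0.017 0.018]
-6 [0.015 0.018 0.129]
6 [0.017 0.118 0.13 ]
18 [0.018 0.057 0.122]
30 [0.021 0.053 0.118]
42 [0.016 0.046 0.055]
54 [0.017 0.052 0.056]
66 [0.018 0.049 0.053]
78 [0.041 0.046 0.049]
90 [0.036 0.042 0.045]
102 [0.033 0.037 0.04 ]
114 [0.02  0.032 0.036]
126 [0.016 0.027 0.031]
138 [0.015 0.017 0.024]
150 [0.015 0.017 0.018]
162 [0.014 0.016 0.019]
174 [0.015 0.017 0.019]
[ 0.48155251 -0.38046543  0.10211652] [ 0.43333168 -1.26984324 -0.82973904]
```

```bash
python3 -m crank '[[[-0.03,0,-0.15,0],[0,0,-0.25,0],[0.2,0,-0.3,0],[0.45,0,-0.3,0],[0.7,0,-0.3,0],[0.95,0,-0.3,0],[1.2,0,-0.3,0],[1.2,0,-0.3,0]]]'
python3 tilt.py pics/i.png
```

```text
t: 20.4
eef_pos: [0.4758, -0.4106, 0.1097]
ee_rot: [-3.142, -0.001, -1.755]
force: [-0.1, -1.4, -0.5]
width: 0.0201
gripper_force: 6.0
top []
scene [(0.95, [[0.498, -0.293], [0.098, 0.095]], [0.503, -0.293, 0.035], np.float64(0.032))]
-54 [-0.002  0.     0.003]
-42 [-0.002  0.     0.002]
-30 [-0.002  0.001  0.003]
-18 [-0.001  0.001  0.003]
-6 [0.001 0.121 0.133]
6 [0.018 0.122 0.136]
18 [0.018 0.061 0.127]
30 [0.033 0.055 0.123]
42 [0.018 0.047 0.05 ]
54 [0.018 0.041 0.045]
66 [0.017 0.036 0.041]
78 [0.019 0.041 0.044]
90 [0.025 0.04  0.043]
102 [0.035 0.038 0.041]
114 [0.033 0.036 0.039]
126 [0.03  0.034 0.037]
138 [0.026 0.031 0.035]
150 [0.016 0.029 0.031]
162 [0.015 0.019 0.028]
174 [0.014 0.016 0.018]
[ 0.47603741 -0.40973996  0.10971551] [-0.95819427 -1.97564914  0.39651542]
```

View pics/i.png

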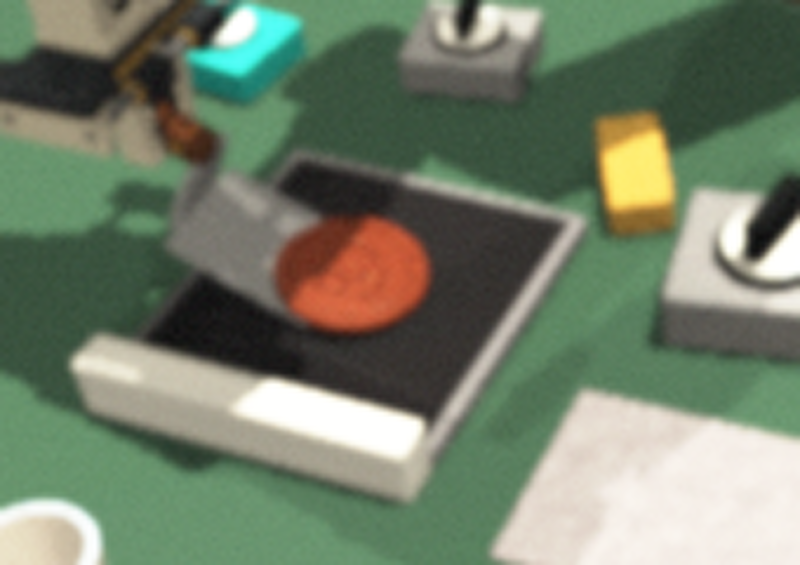

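The seal at (352,272) stays put at (0.498, -0.293) while the blade slides out from under it. I'll finish the withdrawal.

```bash
python3 -m crank '[[[0.2,0,0,0],[0.4,0,0,0],[0.65,0,0,0],[0.9,0,0,0],[1.15,0,0,0],[1.4,0,0,0],[1.7,0,0,0],[2.0,0,0,0],[2.4,0,0,0],[2.7,0,0,0],[2.8,0,0,0]]]'
python3 tilt.py pics/j.png
```

```text
t: 22.12
eef_pos: [0.4629, -0.4792, 0.1095]
ee_rot: [3.141, 0.0, -1.756]
force: [1.0, 1.3, -1.4]
width: 0.0198
gripper_force: 6.0
top [(0.72, [[0.513, -0.26], [0.025, 0.071]], [0.513, -0.26, 0.031], np.float64(0.023))]
scene [(0.62, [[0.499, -0.295], [0.099, 0.096]], [0.503, -0.293, 0.029], np.float64(0.017))]
-54 [-0.001  0.001  0.003]
-42 [-0.002  0.     0.002]
-30 [-0.001  0.001  0.002]
-18 [-0.002  0.001  0.004]
-6 [-0.001  0.001  0.134]
6 [0.001 0.12  0.136]
18 [0.001 0.061 0.125]
30 [0.001 0.055 0.123]
42 [0.001 0.047 0.051]
54 [-0.     0.041  0.045]
66 [0.034 0.036 0.04 ]
78 [0.026 0.031 0.034]
90 [0.02  0.024 0.029]
102 [0.015 0.02  0.024]
114 [0.014 0.017 0.019]
126 [0.015 0.017 0.019]
138 [0.015 0.018 0.03 ]
150 [0.017 0.029 0.032]
162 [0.026 0.029 0.032]
174 [0.028 0.03  0.032]
[ 0.46318125 -0.47847785  0.10969501] [ 0.34463094 -0.33593083 -1.09412393]
```

View pics/j.png

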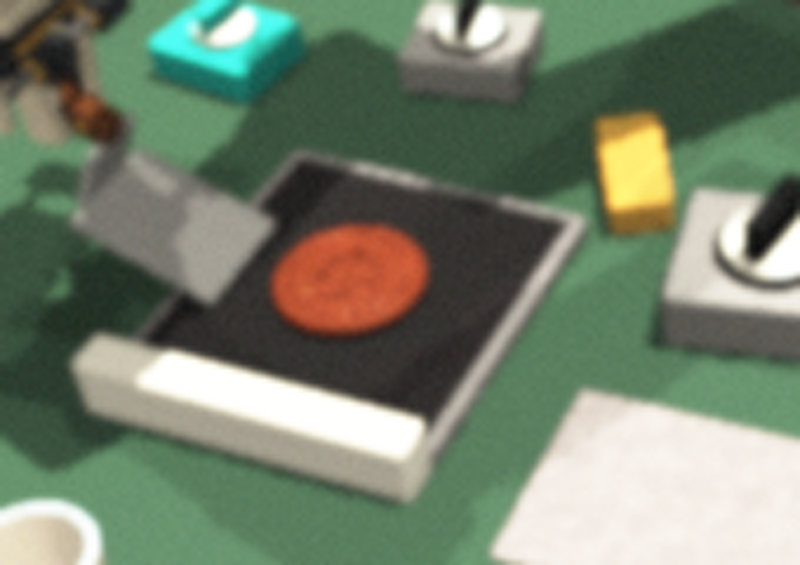

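The seal lies flat, face up, at (350,278) in the middle of the stage, and the lifter is free of it. Next the lifter goes back to its mat.

```bash
python3 -m crank '[[[0.3,0,0,0],[0.6,0,-0.5,0],[0.8,0,-1.5,0],[0.8,0,-3,0],[0.8,0,-4.3,0],[0.8,0,-4.3,0],[0.8,0,-4.3,0]]]' 1 25
python3 -c "
from h import *
go(.642,-.025,.215,-99)"
```

```text
t: 23.35
eef_pos: [0.4591, -0.4982, 0.2169]
ee_rot: [3.141, 0.001, -1.755]
force: [-0.1, 0.6, -2.5]
width: 0.0196
gripper_force: 25.0
[-19.95, -3.717, 0.077, -0.316]
```

```bash
python3 -m crank '[[[-1,-0.2,0,0],[-2.5,-0.5,0,0],[-4.5,-0.9,0,-0.1],[-6.5,-1.2,0,-0.1],[-8.5,-1.6,0,-0.2],[-10.5,-2,0,-0.2],[-12.5,-2.4,0,-0.3],[-14.5,-2.8,0,-0.3],[-16.5,-3.1,0,-0.3],[-18.3,-3.4,0,-0.3],[-19.4,-3.6,0,-0.3],[-19.9,-3.7,0,-0.3]]]'
python3 -m crank '[[[0,0,0,0],[0,0,0.8,0],[0,0,2,0],[0,0,3.2,0],[0,0,3.8,0],[0,0,4,0],[0,0,4,0]]]'
python3 -c "
from h import *
go(.642,-.025,.093,-99)
im,d=arm.grab_frame('scene'); cv2.imwrite('pics/k.png',cv2.resize(im[170:310,240:440,::-1],(800,560),interpolation=cv2.INTER_CUBIC))"
```

```text
t: 24.85
eef_pos: [0.6412, -0.0247, 0.2155]
ee_rot: [3.139, -0.001, -1.727]
force: [-0.0, -1.0, -2.3]
width: 0.0199
gripper_force: 25.0
t: 25.72
eef_pos: [0.6419, -0.0265, 0.1177]
ee_rot: [-3.141, -0.0, -1.729]
force: [0.4, -0.6, -2.5]
width: 0.02
gripper_force: 25.0
[-0.059, 0.004, 0.988, -0.013]
```

View pics/k.png

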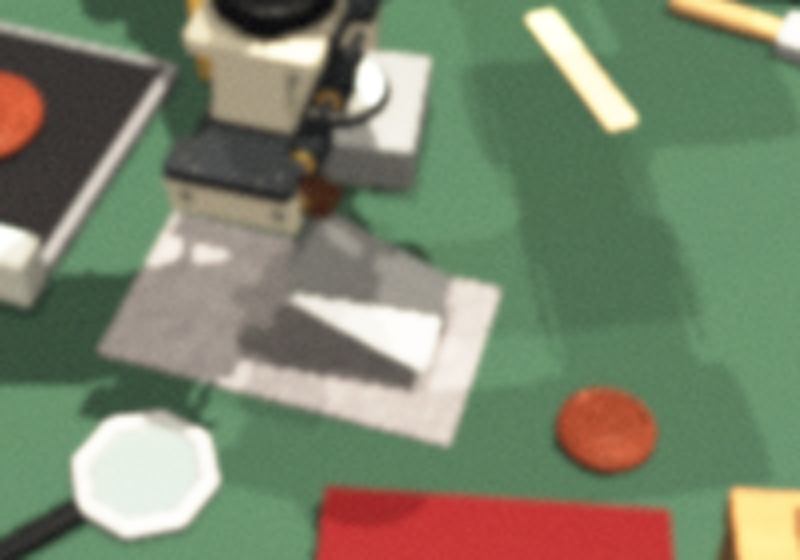

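```bash
python3 -m crank '[[[0,0,0.4,0],[0,0,0.8,0],[0.15,0,1.0,0],[0.4,0,1.3,0],[0.58,0,1.5,0],[0.75,0,1.7,0],[0.9,0,1.95,0],[1.05,0,2.2,0],[1.15,0,2.4,0],[1.25,0,2.6,0],[1.35,0,2.85,0],[1.4,0,3.05,0]]]' 1 6
python3 -m crank '[[[0,0,0.06,0],[0,0,0.06,0],[0,0,0.06,0]]]'
python3 - <<'E'
from h import *
s=arm.get_state();e=s['eef_pos'];f=np.array([.156,.988])
im,d=arm.grab_frame('scene');P=world('scene',d,*[a.ravel() for a in np.mgrid[0:400,0:640][::-1]])
a=(P[:,:2]-e[:2])@f; b=(P[:,:2]-e[:2])@[-f[1],f[0]]
for lo in range(40,160,12):
    k=(a>lo/1e3)&(a<lo/1e3+.012)&(abs(b)<.035); print(lo+6,np.round(np.percentile(P[k,2],[10,50,90]),4))
E
```

```text
t: 27.28
eef_pos: [0.6359, -0.061, 0.0406]
ee_rot: [3.141, -0.0, -1.729]
force: [-2.6, -2.9, 8.5]
width: 0.0198
gripper_force: 6.0
t: 27.65
eef_pos: [0.6359, -0.061, 0.0398]
ee_rot: [-3.142, -0.0, -1.729]
force: [-2.4, -2.6, 5.5]
width: 0.0196
gripper_force: 6.0
46 [0.0056 0.374  0.4665]
58 [0.0038 0.4239 0.4619]
70 [0.003  0.4231 0.4616]
82 [-0.7432  0.4215  0.4611]
94 [-0.7431  0.4179  0.4593]
106 [-0.7453  0.4188  0.4585]
118 [-0.7439  0.4143  0.4565]
130 [-0.7459  0.4125  0.4591]
142 [-0.7466  0.4107  0.4561]
154 [-0.7459  0.4082  0.453 ]
```

```bash
python3 -m crank '[[[0,0,0,0],[0,0,0,0],[0,0,0,0],[0,0,0,0],[0,0,-0.5,0],[0,0,-1.5,0],[0,0,-3,0],[0,0,-4.5,0],[0,0,-4.5,0]]]' 0.4
python3 - <<'E'
from h import *
go(.459,-.016,.15,-23-90+90)
im,d=arm.grab_frame('scene');P=world('scene',d,*[a.ravel() for a in np.mgrid[0:400,0:640][::-1]])
f=np.array([.156,.988]); e=np.array([.636,-.0605])
a=(P[:,:2]-e)@f; b=(P[:,:2]-e)@[-f[1],f[0]]
for lo in range(-60,180,12):
    k=(a>lo/1e3)&(a<lo/1e3+.012)&(abs(b)<.03)&(P[:,2]<.1)
    if k.sum(): print(lo+6,np.round(np.percentile(P[k,2],[10,50,90]),4))
cv2.imwrite('pics/l.png',cv2.resize(im[170:310,240:440,::-1],(800,560),interpolation=cv2.INTER_CUBIC))
Q=P[(P[:,0]>.40)&(P[:,0]<.53)&(P[:,1]>-.07)&(P[:,1]<.06)&(P[:,2]>.078)&(P[:,2]<.1)];print(len(Q),cv2.minAreaRect(Q[:,:2].astype(np.float32)))
E
```

```text
t: 28.82
eef_pos: [0.6383, -0.0606, 0.1567]
ee_rot: [-3.134, 0.002, -1.728]
force: [0.2, 0.5, 0.4]
width: 0.0525
gripper_force: 0.0
[-0.637, 7.363, 0.267, -15.204]
-54 [-0.7502  0.0028  0.0622]
-42 [-0.7462  0.004   0.0711]
-30 [-0.7491  0.0033  0.0708]
-18 [-0.7486  0.0041  0.071 ]
-6 [-0.7503  0.0044  0.0702]
6 [-0.75    0.0036  0.0708]
18 [-0.7486  0.0041  0.0704]
30 [-0.7473  0.0378  0.0701]
42 [-0.7514  0.0051  0.0309]
54 [-0.7507  0.0044  0.007 ]
66 [-0.7481  0.005   0.0075]
78 [-0.7502  0.0043  0.007 ]
90 [-0.7504  0.0048  0.0069]
102 [-0.7523  0.0046  0.0066]
114 [-0.7523  0.0042  0.0065]
126 [-0.7516  0.0042  0.0067]
138 [-0.7516  0.0033  0.0063]
150 [-0.7513  0.0021  0.0044]
162 [-0.7509  0.002   0.0047]
174 [-0.7503 -0.0012  0.0018]
100 ((0.45733630657196045, -0.017498161643743515), (0.015563242137432098, 0.0650629848241806), 67.95667266845703)
```

View pics/l.png

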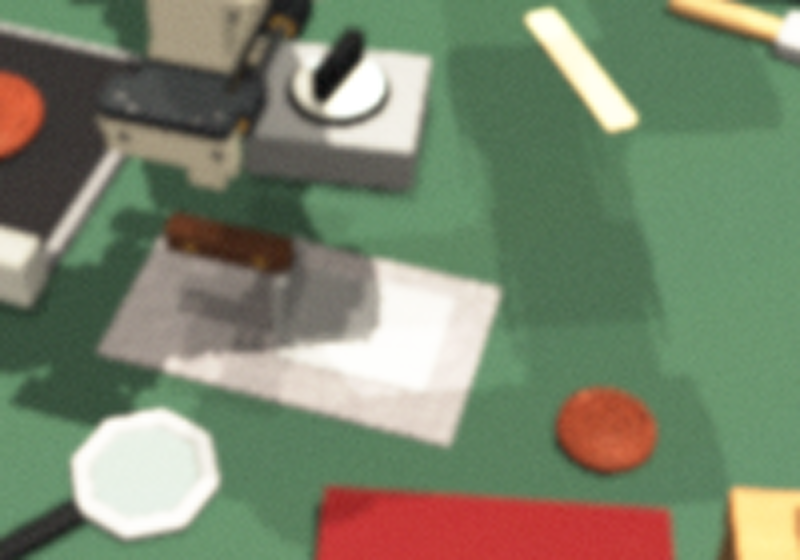

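The lifter lies flat on its mat (handle at (230,243), blade at (400,330)). The selector bar is at yaw about -22.5°.

```bash
python3 -m crank '[[[-0.1,1.5,0,-2],[-0.3,3.5,0,-4],[-0.5,5.5,0,-6],[-0.6,7,0,-8],[-0.6,7.3,0,-10],[-0.6,7.3,0,-12],[-0.6,7.3,0,-14],[-0.6,7.3,0,-15.2],[-0.6,7.3,0,-15.2],[-0.6,7.3,0,-15.2]]]'
python3 -c "
from h import *
go(.4585,-.0165,.060,-22.3)"
```

```text
t: 30.12
eef_pos: [0.4578, -0.0173, 0.1515]
ee_rot: [3.141, 0.001, -0.405]
force: [-1.1, -0.4, 0.0]
width: 0.0527
gripper_force: 0.0
[0.013, -0.039, 3.662, -0.179]
```

```bash
python3 -m crank '[[[0,-0.04,1,-0.1],[0,-0.04,2.3,-0.2],[0,-0.04,3.3,-0.2],[0,-0.04,3.64,-0.2],[0,-0.04,3.64,-0.2],[0,-0.04,3.64,-0.2]]]'
python3 -m crank '[[[0,0,0,0],[0,0,0,0],[0,0,0,0],[0,0,0,0],[0,0,0,0],[0,0,0,0],[0,0,0,0]]]' 1 25
python3 -c "
from h import *
s=arm.get_state();print(s['moment'],s['ee_rot'])"
```

```text
t: 30.88
eef_pos: [0.4593, -0.016, 0.0618]
ee_rot: [-3.141, -0.001, -0.385]
force: [0.3, 1.1, 0.3]
width: 0.0525
gripper_force: 0.0
t: 31.75
eef_pos: [0.4584, -0.0165, 0.0609]
ee_rot: [3.141, 0.0, -0.385]
force: [0.1, -4.1, 2.5]
width: 0.0157
gripper_force: 25.0
[-1.41673679  0.26311415 -0.02904023] [ 3.14116940e+00  7.63197090e-05 -3.84822052e-01]
```

```bash
S='python3 -c "
from h import *
s=arm.get_state();print(s[\"moment\"][2],s[\"ee_rot\"][2]*57.296)"'
python3 -m crank '[[[0,0,0,-1],[0,0,0,-2],[0,0,0,-3],[0,0,0,-4],[0,0,0,-4]]]' | grep -E 'force'; eval "$S"
python3 -m crank '[[[0,0,0,-1],[0,0,0,-1]]]' | grep force; eval "$S"
```

```text
force: [-1.2, 2.1, 3.4]
gripper_force: 25.0
0.09753243459824594 -2.086679110558156
force: [-0.1, 1.8, 2.2]
gripper_force: 25.8
-0.6091034513573036 2.7655758230077794
```

The moment jumped to 0.6 N m, well above a click's 0.14, so that is the end stop. Detent 0 is at yaw about -2°. Now two clicks clockwise, to yaw about -42°.

```bash
S='python3 -c "
from h import *
s=arm.get_state();print(s[\"moment\"][2],s[\"ee_rot\"][2]*57.296)"'
python3 -m crank '[[[0,0,0,1],[0,0,0,1],[0,0,0,1]]]' | grep force; eval "$S"
python3 -m crank '[[[0,0,0,1],[0,0,0,2.5],[0,0,0,4],[0,0,0,5.5],[0,0,0,7],[0,0,0,8],[0,0,0,8],[0,0,0,8]]]' | grep force; eval "$S"
python3 -m crank '[[[0,0,0,0],[0,0,0,0],[0,0,0,0],[0,0,0,0],[0,0,-1,0],[0,0,-3,0],[0,0,-5,0],[0,0,-5,0],[0,0,-5,0]]]' 0.4
python3 -m crank '[[[0,10,-5,0],[0,10,-5,0],[0,10,-5,0],[0,10,-5,0],[0,10,-5,0],[0,10,-5,0]]]'
python3 - <<'E'
from h import *
for c in('top','scene'):
    im,d=arm.grab_frame(c);P=world(c,d,*[a.ravel() for a in np.mgrid[0:400,0:640][::-1]])
    Q=P[(P[:,0]>.40)&(P[:,0]<.53)&(P[:,1]>-.07)&(P[:,1]<.06)&(P[:,2]>.078)&(P[:,2]<.1)]
    if len(Q)>9: print(c,len(Q),cv2.minAreaRect(Q[:,:2].astype(np.float32)))
    cv2.imwrite(f'pics/z{c}.png',im[:,:,::-1])
    S=P[(abs(P[:,0]-.498)<.06)&(abs(P[:,1]+.293)<.06)&(P[:,2]>.022)&(P[:,2]<.04)]
    if len(S)>9: print('seal',cv2.minEnclosingCircle(S[:,:2].astype(np.float32)))
E
```

```text
force: [-0.8, 3.1, 2.8]
gripper_force: 24.9
0.06804100775791827 -2.0058343430327827
force: [-0.3, -5.6, 3.9]
gripper_force: 25.0
0.04919413922272288 -42.00517276451551
t: 35.12
eef_pos: [0.4581, -0.0162, 0.1856]
ee_rot: [-3.141, 0.0, -0.734]
force: [-0.2, -0.1, -0.4]
width: 0.0526
gripper_force: 0.0
t: 35.88
eef_pos: [0.2901, -0.2028, 0.3107]
ee_rot: [-3.141, -0.0, -0.737]
force: [0.6, 0.2, -0.0]
width: 0.0525
gripper_force: 0.0
top 79 ((0.4591982960700989, -0.015063680708408356), (0.015718970447778702, 0.06005300581455231), 47.74324417114258)
seal ((0.49768227338790894, -0.28958001732826233), 0.08185463398694992)
scene 111 ((0.4581349492073059, -0.01820007711648941), (0.01770721562206745, 0.06214531883597374), 50.317138671875)
seal ((0.48901790380477905, -0.28448793292045593), 0.06322462856769562)
```

```bash
python3 -m crank '[[[0,0,0,0],[0,0,0,0],[0,0,0,0]]]' | head -2; python3 seal.py; python3 -c "
from h import *
print(arm.job_done())"
```

```text
t: 36.35
eef_pos: [0.2913, -0.2015, 0.3105]
top [(0.69, [[0.496, -0.292], [0.103, 0.098]], [0.497, -0.292, 0.03], np.float64(0.037))]
scene [(0.96, [[0.498, -0.301], [0.109, 0.097]], [0.503, -0.294, 0.029], np.float64(0.021))]
[ 0.29109498 -0.20182935  0.31084861]
the job is handed in; nothing more can be done
None
```

The job is handed in at about 36 s: by the last camera measurements, the seal lies flat and face up within about 1 cm of the stage's middle, the lifter is back flat on its mat, and the selector is two clicks clockwise from its end stop; I never went near the small seal.

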